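# Check the plain face of a V-jaw in the swing-arm dial gauge

### The job

The grooved side of this V-jaw has just been checked in the dial gauge; now take the reading on its plain back. Lift the jaw out of the gauge's pocket, turn it half round so that the plain face looks at the plunger, and set it down, not drop it, fully home in the pocket; then swing the gauge arm by its black knob against its spring as far as the stop, so that the plunger bears on the plain face, and finish while still holding the knob there for the reading. Leave the loupe, the pliers and the tweezers lying where they are.

Things in the scene. Friction and masses are not known exactly. Their poses are not given: they have to be found in the camera images.
- gauge_base: Swing-arm dial gauge, fixed to the bench: grey base plate 176 x 186 x 14 mm (x, y, z). Origin at the centre of its underside; x away from the robot at yaw 0, y left, z up. Place and yaw (-0.5 to 0.3) differ each time; jaw and gauge parts go with it. It carries the pocket, right (-y) of that the sprung arm with dial and plunger, and a stop block 34 mm high. Tallest part: pivot nut, 67 mm.
- pocket (a point): Centre of the pocket floor, 14 mm above the bench, at x -15, y +45 mm from the base's origin, axes as gauge_base. The pocket is a rectangular opening 68 mm (x) by 34 mm (y), 10 mm deep, in an aluminium nest plate 96 x 58 mm, top 24 mm above the bench; its mouth is bevelled 4 mm wide, 5 mm deep all round. A jaw fully home stands on this floor, its long side along x.
- jaw_center (a point): Centre of the V-jaw, half-way up: a loose steel block 64 (its x) x 30 (y) x 46 mm (z), 0.3 to 0.6 kg. Its -y face has an upright V groove in the middle, 12 mm wide, 6 mm deep, full height; its +y face is plain; edges bevelled 2 mm. At the start it stands in the pocket, groove towards the plunger (gauge's -y), axes as gauge_base. Home, its centre is 37 mm above the bench. Fingers have room at both 64 mm faces.
- v_jaw: The same V-jaw; origin at the centre of its underside, axes as jaw_center.
- jaw_plain_face (a point): Centre of the jaw's plain face, 15 mm from jaw_center along the jaw's +y. After the turn it is on the gauge's -y side of the pocket.
- pivot (a point): Pivot of the swing arm: a vertical axis, at x +60, y -30 mm from the base's origin. Axes as gauge_base.
- swing_arm (a joint): Angle of the swing arm, rad: 0 at rest, out to the gauge's right; 1.30 at the stop, where it points along the gauge's -x. Grows clockwise seen from above: from the pivot the knob lies at angle (base yaw + pi + 1.30 - value). A spring drives it back to 0: 3 N at the knob at rest, 8 N at the stop. Bar 22 mm wide, top 34 mm above the bench; its dial, 43 mm across, reaches up to 51 mm.
- knob_grip (a point): Middle of the knob at the arm's end, 60 mm above the bench, 135 mm from the pivot: a black upright cylinder 22 mm across, from 38 to 78 mm above the bench, to be gripped from above. It turns freely on its own upright pin. Nothing as high as the knob comes within 25 mm of it on its way.
- gauge_knob: The same knob; origin on its axis, 34 mm above the bench.
- plunger (a joint): How far the dial's spring plunger is pushed in, m (0 free, at most 0.008). Its round tip is 42 mm above the bench and moves with the arm; with the arm at the stop it points along the gauge's +y at the middle of the pocket, and a jaw standing home, plain face to it, pushes it in by 1 to 5 mm with under 1.5 N. In the V groove it stays nearly free.
- loupe: Bystander: black eye loupe, 35 mm across, 36 mm high, loose, on the bench to the left of the gauge.
- pliers: Bystander: pliers with red grips, 128 x 52 x 12 mm, loose, on the bench to the left of the gauge.
- tweezers: Bystander: steel spring tweezers, 129 x 10 x 10 mm, loose, on the bench to the right of the gauge.

How it is judged:
On the way, in this order (a step that is already met when the one before it is completed fails the run):
1. the jaw is lifted clear out of the pocket (height (world z) of jaw_center above 0.055 m), for 0.1 s.
2. the jaw stands fully home in the pocket, turned half round, let go, the arm not yet swung (height (world z) of jaw_center below 0.0395 m and horizontal distance between v_jaw and pocket below 0.005 m and y of jaw_plain_face in the frame of pocket below -0.01 m and contact force between the fingers and v_jaw below 0.2 N and value of joint swing_arm below 0.3 rad), for 0.2 s.
3. the arm is wound to its stop (value of joint swing_arm above 1.26 rad), for 0.2 s.
At the end, for the whole second after the job is handed in: The jaw stands upright, at rest and untouched on the pocket floor (2.5 mm in height, 5 mm sideways), plain face to the dial; the arm is still, within 0.04 rad of its stop, the fingers on the knob with 1 N or more; the plunger is in by 0.6 mm or more (value of joint swing_arm above 1.26 rad and velocity of joint swing_arm between -0.1 and 0.1 rad/s and contact force between the fingers and gauge_knob above 1 N and value of joint plunger above 0.0006 m and contact force between v_jaw and the fingers below 0.2 N and height (world z) of jaw_center between 0.0345 and 0.0395 m and angle between v_jaw's own z axis and vertical below 0.06 rad and horizontal distance between v_jaw and pocket below 0.005 m and y of jaw_plain_face in the frame of pocket below -0.01 m and linear speed of v_jaw below 0.02 m/s); the arm keeps its last pose, push and grip.
It fails at once if the jaw is dropped (contact force between the fingers and v_jaw below 0.1 N and linear speed of v_jaw above 0.4 m/s).
It fails at once if the loupe, the pliers or the tweezers is pushed aside by more than 3 cm (distance of any of loupe, pliers, tweezers from where it was at the start of the episode above 0.03 m).
It also fails if it takes over 64 s, if anything falls off the work surface, if the arm or the gripper's body presses on something with over 40 N, if the wrist force passes 120 N, or if a joint passes its speed limit or range.

### The arm

A 6-joint arm with a two-finger parallel gripper is mounted at the origin on a cart in front of the work surface, level with it; the furniture and walls round the work are solid. World frame = base frame: x ahead of the robot, y to its left, z up, the work surface at z = 0. Lengths are in m, angles in rad, forces in N, time in s.
With the tool pointing down it reaches from about 0.25 to 0.775 m from the base axis. Payload 4 kg.
Tool frame: the origin (TCP) lies at the centre of the arm's flange, where the gripper is bolted on; the fingertips stand 199 mm ahead of it and the grasp point (between the pads) lies 180 mm ahead of it (robot.tcp_to_tips is the distance from the TCP to the fingertips, in m); z points along the fingers, y is the line along which they close (so a half turn about z gives the same grasp; the last joint's range is limited). The gripper opens to 94 mm and grips with 3 to 60 N. Pads are 16 mm wide; open, the fingers measure 119 mm over their backs; the gripper's body (75 mm by 177 mm) begins 78 mm behind the grasp point.
Start: joints at [-1.327, 0.087, 1.371, -0, 1.684, -0.103], TCP at [0.187, -0.517, 0.405] pointing down, gripper open.
Joint ranges: [-3.1, 3.1], [-0.76, 2.03], [0.27, 2.55], [-1.08, 4.22], [0.17, 2.65], [-2.57, 2.57]. Speed limits (rad/s): [2.79, 2.79, 3.14, 3.14, 3.14, 3.14].

### API

Orientations are given as [roll, pitch, yaw] about the fixed x, y, z axes, in that order (R = Rz(yaw) Ry(pitch) Rx(roll)).
In Python, from bench import telemetry, snapshot, ticket, robot gives the robot as it stands.
- The arm moves only by the tool apply_moves, never from a script. Its argument "moves" is a list that holds one entry, the list of rows, each a list of 5 numbers: the shift along the tool's x, y, z in units of 50 mm (1.0 is 50 mm), then the turn about the tool's z in units of 10 degrees (1.0 is 10 degrees), then the closure, from 0 (fully open) to 1 (shut). A call has 1 to 10 rows; each row is the pose to reach, as a shift and turn from the pose commanded when the call began, along the tool's axes at that moment; what a row does not reach only later rows make up. A row lasts 1/8 s, in which the tool goes at most 62.5 mm and 10.7 degrees, less where a joint would pass 70% of its speed; a pose out of reach is approached as far as the arm can. A call with a gripper value outside its range is refused whole. The fingers move at their own pace and stop on an object; the grip force is fixed at half the most. Time passes only in rows, so rows that repeat a pose let the fingers close. It gives the time, the measured TCP pose, the force, the opening and the grip force at its end, in the units of the state.
- telemetry.get_obs(): the state, without advancing time (a new reading comes with each control period).
- snapshot(name): name is "scene" or "top" or "wrist"; returns a dict with "image" (480x640x3 uint8, red, green, blue), "fovy" (degrees; the focal length in pixels is half the picture's height over the tangent of half this angle, whatever the lens; pixels are square), "cx", "cy" (the principal point, pixels), "D" ([k1, k2, p1, p2, k3] as OpenCV has them; the pictures are not rectified), "R" (3x3) and "t" (3): a world point X has camera coordinates R X + t. Camera axes: x right, y down, z forward; pixel columns grow to the right and rows downward; lengths in m; the calibration is good to about 2 mm. A picture is of the moment at which its call begins. There is no depth.
- ticket.close_job(): hands the job in; it is judged then, once.
The state is a dict: "time": time; "joint_positions": joint angles; "qvel": joint speeds; "joint_torque": joint torques, N m; "tool_pos": TCP position; "ee_rot": TCP orientation; "wrist_force": force on the tool from outside, world axes, zero at the start; "wrist_torque": the same for the moment, N m; "width": finger opening in m; "finger_force": force on a finger pad.
Only numpy, scipy, OpenCV 4.12 (cv2) and the standard library are available. Lean on these libraries where they do the work, as an engineer would, in place of code of your own. Each camera call takes 0.05 s, during which the arm holds its last target. There are 200 camera calls.

## Working session

There is one attempt and no reset: what is moved stays moved. The work goes in short steps, Python scripts to look and compute and a tool call to move; the robot and the scene stay as the last step left them, time stands still between calls to the robot, and variables do not carry over. Pictures are saved under pics/ and viewed, at most 10 in all, crops included, and the job is handed in when it is done.

Besides the shell and the picture viewer there is one more tool, called after "Call:" as name(argument=value, ...) on one line, values as JSON. apply_moves: Moves the arm, as the interface text tells. Its arguments: {"type":"object","properties":{"moves":{"type":"array","items":{"type":"array","items":{"type":"array","items":{"type":"number"}}}}},"required":["moves"]}

```bash
ls; mkdir -p pics; cat > h.py <<'E'
import numpy as np, cv2
from bench import telemetry, snapshot, ticket, robot
def snap(name, fn=None):
    s=snapshot(name)
    if fn: cv2.imwrite('pics/'+fn, s['image'][:,:,::-1])
    return s
def K(s):
    f=240/np.tan(np.radians(s['fovy'])/2); return np.array([[f,0,s['cx']],[0,f,s['cy']],[0,0,1.]])
def ray(s,px,z):
    p=cv2.undistortPoints(np.array(px,float).reshape(-1,1,2),K(s),np.array(s['D'],float)).reshape(-1,2)
    R=np.array(s['R']);t=np.array(s['t']);c=-R.T@t
    d=np.c_[p,np.ones(len(p))]@R
    return c+d*((z-c[2])/d[:,2])[:,None]
def proj(s,X):
    return cv2.projectPoints(np.array(X,float).reshape(-1,1,3),cv2.Rodrigues(np.array(s['R'],float))[0],np.array(s['t'],float),K(s),np.array(s['D'],float))[0].reshape(-1,2)
E
python3 - <<'E'
from h import *
for n in('scene','top','wrist'):
    s=snap(n,n+'0.png'); R=np.array(s['R']);print(n,s['fovy'],(-R.T@np.array(s['t'])).round(3),R[2].round(2))
o=telemetry.get_obs();print(o)
a=[cv2.imread(f'pics/{n}0.png') for n in('scene','top')]
cv2.imwrite('pics/a.png',a[1])
E
```

```text
pics
scene 49.19515965942471 [0.071 0.739 0.735] [ 0.47 -0.61 -0.64]
top 46.8498219523322 [0.36  0.1   1.114] [ 0.17  0.   -0.98]
wrist 68.07841193153378 [ 0.258 -0.491  0.382] [-0.25 -0.09 -0.96]
{'time': 0.15, 'joint_positions': array([-1.32709418e+00,  8.77672669e-02,  1.37182350e+00, -1.21597487e-05,
        1.68357066e+00, -1.03062500e-01]), 'qvel': array([-0.00139775, -0.00095236, -0.00572313, -0.00014621, -0.00056172,
       -0.00151475]), 'joint_torque': array([ 9.55339419e-04, -3.40643549e+01, -3.02792537e+01,  7.17739714e-02,
        3.05227214e-02, -1.16636938e-04]), 'tool_pos': array([ 0.18691704, -0.51718712,  0.40382502]), 'ee_rot': array([-3.14003096e+00, -1.49375364e-04,  3.46763169e-01]), 'wrist_force': array([-0.74140007,  0.20787157,  0.52251282]), 'wrist_torque': array([-0.04494577,  0.05786244, -0.01274289]), 'finger_force': 0.0, 'width': 0.09398679869201707}
```

View pics/top0.png

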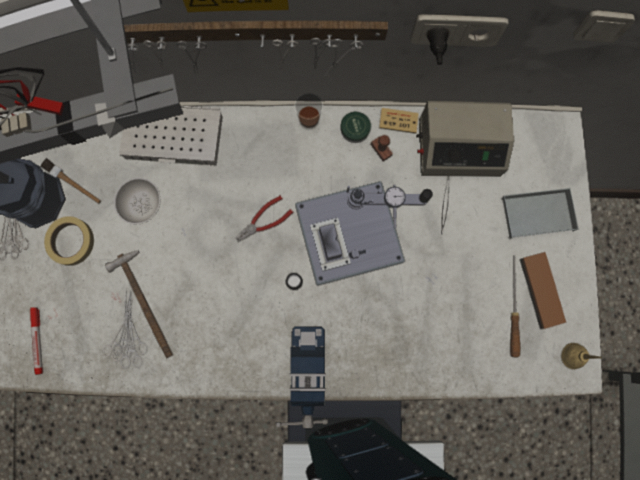

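The top view shows the gauge plate with corners near (297,213), (380,183), (404,262) and (318,283). The jaw is at about (332,240), the pivot at (357,197) and the knob at (427,195).

```bash
python3 - <<'E'
from h import *
s=snap('top'); im=s['image']
hsv=cv2.cvtColor(im,cv2.COLOR_RGB2HSV); print(hsv[270,340],hsv[200,320],hsv[250,385], hsv[290,350],hsv[240,332],hsv[195,427])
c=im[160:310,220:470]; cv2.imwrite('pics/c.png',cv2.resize(c,None,fx=3.2,fy=3.2,interpolation=cv2.INTER_CUBIC)[:,:,::-1])
m=((hsv[:,:,0]>108)&(hsv[:,:,0]<130)&(hsv[:,:,1]>35)).astype(np.uint8)*255
m[:160]=0;m[310:]=0;m[:,:290]=0;m[:,420:]=0
m=cv2.morphologyEx(m,cv2.MORPH_CLOSE,np.ones((5,5)));m=cv2.morphologyEx(m,cv2.MORPH_OPEN,np.ones((5,5)))
k=max(cv2.findContours(m,0,2)[0],key=cv2.contourArea)
P=ray(s,k[:,0].astype(float),.014)[:,:2]
r=cv2.minAreaRect(P.astype(np.float32));print(r)
E
```

```text
[117  19 118] [120  17 120] [123  19 119] [ 22  18 152] [124  18 102] [ 0 18 42]Traceback (most recent call last):
  File "<stdin>", line 8, in <module>
ValueError: max() iterable argument is empty
```

View pics/c.png

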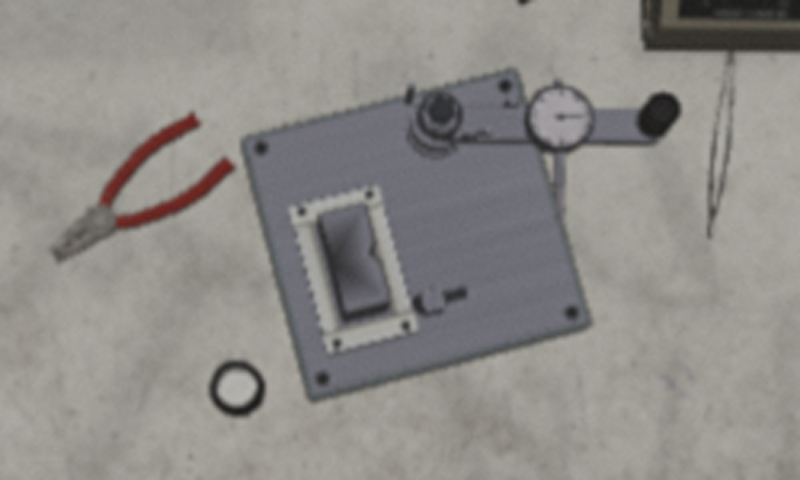

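View pics/scene0.png

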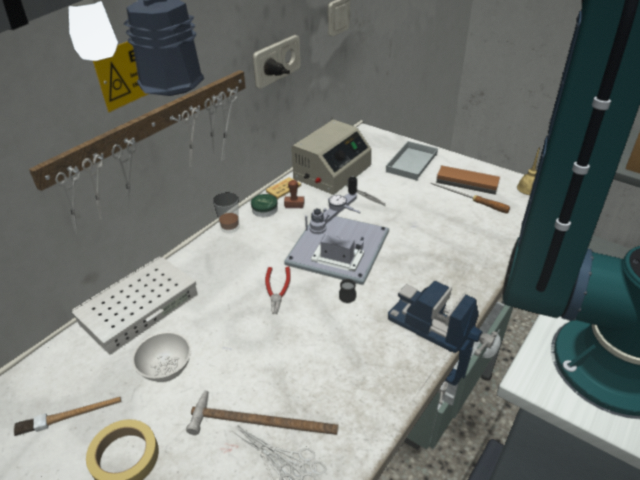

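The crop confirms the layout: the nest's long side runs along the plate's x, the V groove faces the gauge's right, and the tweezers lie beyond the knob. The scene view shows the soldering station standing behind the knob. Next I measure the plate.

```bash
cat >> h.py <<'E'
def base(s,box=None):
    hsv=cv2.cvtColor(s['image'],cv2.COLOR_RGB2HSV)
    m=((hsv[:,:,0]>105)&(hsv[:,:,0]<140)&(hsv[:,:,1]>9)).astype(np.uint8)*255
    if box: 
        q=np.zeros_like(m);x0,x1,y0,y1=box;q[y0:y1,x0:x1]=m[y0:y1,x0:x1];m=q
    m=cv2.morphologyEx(m,cv2.MORPH_OPEN,np.ones((3,3)))
    return m
E
python3 - <<'E'
from h import *
s=snap('top'); m=base(s,(285,415,175,295))
m=cv2.morphologyEx(m,cv2.MORPH_CLOSE,np.ones((9,9)));m=cv2.morphologyEx(m,cv2.MORPH_OPEN,np.ones((25,25)))
k=max(cv2.findContours(m,0,2)[0],key=cv2.contourArea)
P=ray(s,k[:,0].astype(float),.014)[:,:2]
r=cv2.minAreaRect(P.astype(np.float32));print(r)
# nominal plate corners from clicked pixels (crop/3.2 + offset)
cr=np.array([[243,136],[517,69],[592,324],[312,401]])/3.2+[220,160]
Q=ray(s,cr,.014)[:,:2];print(Q,Q.mean(0),[np.linalg.norm(Q[i]-Q[i-1]) for i in range(4)])
for i,j in((0,3),(1,2),(1,0),(2,3)): d=Q[i]-Q[j];print(np.arctan2(d[1],d[0]))
kn=np.array([[664,106]])/3.2+[220,160];print('knob',ray(s,kn,.078))
st=np.array([[647,45],[790,48]])/3.2+[220,160];print('station',ray(s,st,.0),ray(s,st,.1))
pv=np.array([[441,108]])/3.2+[220,160];print('pivot',ray(s,pv,.067))
E
```

```text
((0.5696480870246887, 0.026665903627872467), (0.16844871640205383, 0.18140827119350433), 15.18996524810791)
[[ 0.6295746   0.13603255]
 [ 0.67470837 -0.04010146]
 [ 0.50909502 -0.08423873]
 [ 0.46045371  0.09172537]] [0.56845792 0.02585443] [np.float64(0.17482848966767575), np.float64(0.18182476735321332), np.float64(0.1713939304108118), np.float64(0.18256324383978786)]
0.25622671063164437
0.2604541369329296
-1.3199470830581292
-1.3011035260078005
knob [[ 0.63387263 -0.12126214  0.078     ]]
station [[ 0.69580563 -0.12824125  0.        ]
 [ 0.69491361 -0.22418104  0.        ]] [[ 0.66568681 -0.10774805  0.1       ]
 [ 0.66487485 -0.19507754  0.1       ]]
pivot [[0.63458444 0.0137323  0.067     ]]
```

Call:
apply_moves(moves=[[[0.8,-0.64,0,0,0.45],[1.6,-1.28,0,0,0.45],[2.4,-1.92,0,0,0.45],[3.2,-2.56,0,0,0.45],[4,-3.2,0,0,0.45],[4.8,-3.84,0,0,0.45],[5.6,-4.48,0,0,0.45],[6.4,-5.12,0,0,0.45],[7.2,-5.76,0,0,0.45],[8,-6.4,0,0,0.45]]])

```text
time: 1.5
tool_pos: [0.4549, -0.0787, 0.4047]
ee_rot: [3.141, -0.0, 0.347]
wrist_force: [1.2, 0.3, -0.0]
width: 0.0518
finger_force: 0.0
```

Call:
apply_moves(moves=[[[0.8,-0.64,0.3,0.5,0.45],[1.6,-1.28,0.6,0.5,0.45],[2.2,-1.8,0.9,0.5,0.45],[2.66,-2.14,0.9,0.5,0.45],[2.66,-2.14,0.9,0.5,0.45],[2.66,-2.14,0.9,0.5,0.45],[2.66,-2.14,0.9,0.5,0.45]]])

```text
time: 2.38
tool_pos: [0.5427, 0.0645, 0.3601]
ee_rot: [3.141, -0.0, 0.258]
wrist_force: [-0.2, -0.2, -0.3]
width: 0.0519
finger_force: 0.0
```

```bash
python3 - <<'E'
from h import *
o=telemetry.get_obs();print(o['tool_pos'],o['ee_rot'],o['joint_positions'],o['width'])
s=snap('wrist','w1.png');np.savez('w1.npz',**s)
def g(p,z,o=(.569,.026),y=.26):
    c,n=np.cos(y),np.sin(y);return [o[0]+c*p[0]-n*p[1],o[1]+n*p[0]+c*p[1],z]
print(proj(s,[g((a*.088,b*.093),.014) for a,b in((1,1),(1,-1),(-1,-1),(-1,1))]).round())
print('nest',proj(s,[g((-.015+a*.048,.045+b*.029),.024) for a,b in((1,1),(1,-1),(-1,-1),(-1,1))]).round())
print('jaw',proj(s,[g((-.015+a*.032,.045+b*.015),.06) for a,b in((1,1),(1,-1),(-1,-1),(-1,1))]).round())
E
```

```text
[0.54271776 0.06454639 0.36005655] [ 3.14108005e+00 -3.80234124e-04  2.58197673e-01] [ 1.47427008e-02  9.22884256e-02  1.45355350e+00 -4.05952192e-04
  1.59525813e+00  1.32733142e+00] 0.05188301682487482
[[269. 104.]
 [482. 105.]
 [462. 290.]
 [276. 291.]]
nest [[291. 169.]
 [357. 168.]
 [355. 271.]
 [294. 271.]]
jaw [[305. 193.]
 [343. 193.]
 [342. 269.]
 [306. 269.]]
```

View pics/w1.png

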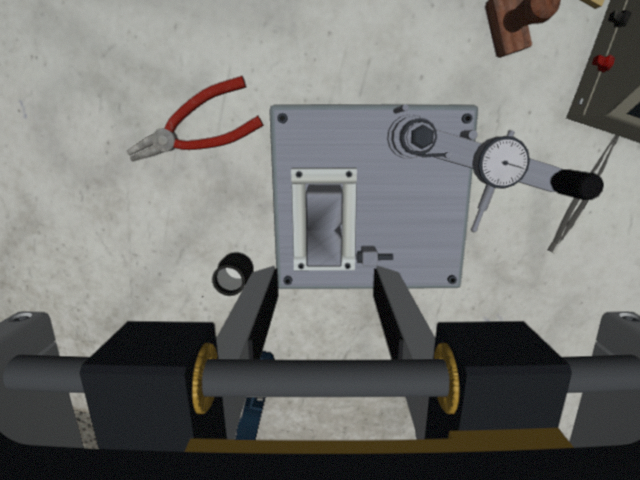

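The wrist view shows the nest corners at (291,169), (357,168), (356,271) and (295,270). My predictions agree to about 1 px, so the base pose (0.569, 0.026, yaw 0.26) holds. I'll descend and grip.

Call:
apply_moves(moves=[[[0.01,-0.02,0.5,0,0.45],[0.01,-0.02,1.0,0,0.45],[0.01,-0.02,1.5,0,0.45],[0.01,-0.02,2.0,0,0.45],[0.01,-0.02,2.35,0,0.45],[0.01,-0.02,2.55,0,0.45],[0.01,-0.02,2.64,0,0.45],[0.01,-0.02,2.64,0,0.45],[0.01,-0.02,2.64,0,0.45]]])

```text
time: 3.55
tool_pos: [0.5437, 0.0666, 0.2286]
ee_rot: [3.141, -0.002, 0.26]
wrist_force: [0.2, -0.6, 1.0]
width: 0.0517
finger_force: 0.0
```

Call:
apply_moves(moves=[[[0,0,0,0,0.6],[0,0,0,0,0.7],[0,0,0,0,0.9],[0,0,0,0,1],[0,0,0,0,1],[0,0,0,0,1],[0,0,0,0,1]]])

```text
time: 4.42
tool_pos: [0.5434, 0.0665, 0.2279]
ee_rot: [3.141, -0.0, 0.259]
wrist_force: [-0.3, -1.2, 1.8]
width: 0.0299
finger_force: 30.0
```

Call:
apply_moves(moves=[[[0,0,-0.1,0,1],[0,0,-0.3,0,1],[0,0,-0.6,0,1],[0,0,-0.9,0,1],[0,0,-1.2,0,1],[0,0,-1.4,0,1],[0,0,-1.5,0,1],[0,0,-1.5,0,1],[0,0,-1.5,0,1]]])

```text
time: 5.55
tool_pos: [0.5431, 0.0665, 0.3019]
ee_rot: [-3.141, 0.001, 0.26]
wrist_force: [0.4, 0.7, -2.8]
width: 0.0297
finger_force: 30.0
```

```bash
python3 - <<'E'
from h import *
o=telemetry.get_obs();print(o['tool_pos'],o['ee_rot'],o['width'],o['finger_force'],o['wrist_force'],o['wrist_torque'])
s=snap('wrist');w=s['image'];t=snap('scene')
print(proj(s,[[.5434,.0665,.135]]),proj(t,[[.5434,.0665,.135]]))
u,v=proj(t,[[.5434,.0665,.11]])[0].astype(int)
a=cv2.resize(w[150:390,200:460],(520,480));b=cv2.resize(t['image'][v-60:v+60,u-35:u+35],(280,480),interpolation=cv2.INTER_CUBIC)
cv2.imwrite('pics/l.png',np.hstack([a,b])[:,:,::-1])
E
```

```text
[0.54309244 0.06654851 0.30191979] [-3.14133089e+00  1.38241029e-03  2.59548237e-01] 0.029737830176369787 30.001098174689105 [ 0.4319837   0.69867523 -2.81270374] [-0.04545972 -0.00350542  0.01574375]
[[326.12672621 309.24106626]] [[337.77291725 210.81116252]]
```

View pics/l.png

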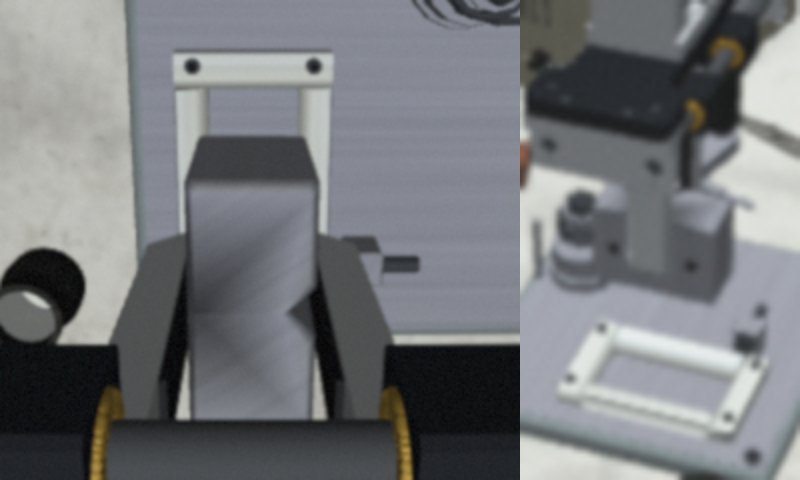

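The jaw hangs level in the pads. The groove notch is at about (345,307) in the wrist image, about 1 mm ahead of the tool axis. The nest is empty. I'll turn it half round now.

Call:
apply_moves(moves=[[[0,0,0,-0.5,1],[0,0,0,-1.4,1],[0,0,0,-2.4,1],[0,0,0,-3.4,1],[0,0,0,-4.4,1],[0,0,0,-5.4,1],[0,0,0,-6.4,1],[0,0,0,-7.4,1],[0,0,0,-8.4,1],[0,0,0,-9.4,1]]])

```text
time: 6.9
tool_pos: [0.5432, 0.0666, 0.3021]
ee_rot: [-3.141, -0.0, 1.906]
wrist_force: [-1.1, -0.4, -4.0]
width: 0.0295
finger_force: 30.0
```

Call:
apply_moves(moves=[[[0,0,0,-1,1],[0,0,0,-2,1],[0,0,0,-3,1],[0,0,0,-4,1],[0,0,0,-5,1],[0,0,0,-6,1],[0,0,0,-7,1],[0,0,0,-8,1],[0,0,0,-8.6,1],[0,0,0,-8.6,1]]])

```text
time: 8.15
tool_pos: [0.5432, 0.0666, 0.3022]
ee_rot: [3.141, -0.001, -2.883]
wrist_force: [-0.7, 0.5, -3.2]
width: 0.0297
finger_force: 30.0
```

Call:
apply_moves(moves=[[[0,0,0,0,1],[0,0,0,0,1]]])

```text
time: 8.4
tool_pos: [0.5433, 0.0666, 0.3026]
ee_rot: [-3.142, -0.0, -2.883]
wrist_force: [-0.7, 0.5, -3.8]
width: 0.0297
finger_force: 30.0
```

```bash
python3 - <<'E'
from h import *
o=telemetry.get_obs();p=o['tool_pos'];y=o['ee_rot'][2];print(p,o['ee_rot'],y%(2*np.pi)-np.pi,o['width'],o['finger_force'])
s=snap('wrist','w2.png')
ex=np.array([np.cos(y),np.sin(y)]);ey=np.array([np.sin(y),-np.cos(y)])
# predicted pixel of jaw-top points, centred on tool axis
Z=p[2]-.180+.013
C=lambda a,b:[p[0]+a*ex[0]+b*ey[0],p[1]+a*ex[1]+b*ey[1],Z]
print('top far edge corners / centre +-',proj(s,[C(.030,.013),C(.030,-.013),C(0,.009),C(0,-.009),C(.005,0),C(0,0)]).round(1))
d=np.array([.5429,.0656])-p[:2];print('to pocket tool units',d@ex/.05,d@ey/.05)
E
```

```text
[0.54328488 0.06657123 0.30255508] [-3.14156258e+00 -1.66222614e-04 -2.88290338e+00] 0.2586892747244378 0.029722518879204192 30.00111599201773
top far edge corners / centre +- [[354.8 250. ]
 [294.3 250. ]
 [344.4 313. ]
 [304.7 312.9]
 [324.6 302.9]
 [324.6 313. ]]
to pocket tool units 0.012410609775553765 -0.016809045518591366
```

View pics/w2.png

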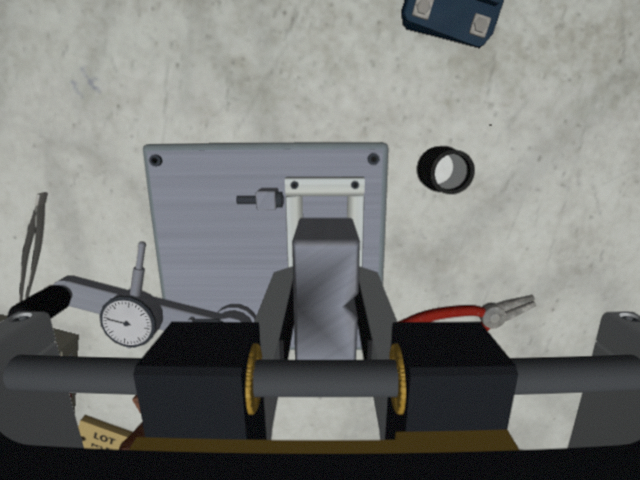

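The jaw is held square, with its groove now on the gauge's left: notch at about (350,305), jaw far top edge at row 241, nest far corners (286,179) and (365,179). I'll check these against the nest to get the jaw's offset.

```bash
python3 - <<'E'
from h import *
s=snap('wrist');p=telemetry.get_obs()['tool_pos']
y=.26;c,n=np.cos(y),np.sin(y)
g=lambda a,b,z:[.569+c*a-n*b,.026+n*a+c*b,z]
print('nest far',proj(s,[g(-.063,.074,.024),g(-.063,.016,.024)]).round(1),'plate far',proj(s,[g(-.088,.093,.014),g(-.088,-.093,.014)]).round(1))
im=s['image'];hsv=cv2.cvtColor(im,cv2.COLOR_RGB2GRAY)
print(hsv[165:200,325].tolist());print(hsv[212:250,325].tolist())
# jaw top/front edge rows -> offset along gauge -x from grasp axis
for r,z in((241,p[2]-.167),(305,p[2]-.167)):
    q=ray(s,[[325,r]],z)[0];d=q[:2]-p[:2];print(r,-(d@[c,n]),d@[-n,c])
E
```

```text
nest far [[364.  177.4]
 [283.5 177.4]] plate far [[389.4 141.6]
 [137.6 142.9]]
[132, 130, 131, 131, 130, 130, 133, 133, 133, 132, 125, 106, 97, 136, 172, 185, 190, 191, 190, 185, 182, 183, 185, 187, 189, 187, 184, 174, 158, 142, 127, 129, 134, 134, 137]
[131, 130, 131, 133, 125, 105, 77, 57, 55, 53, 55, 55, 57, 55, 57, 56, 54, 59, 54, 56, 57, 52, 54, 58, 58, 56, 56, 65, 75, 87, 99, 110, 122, 126, 131, 129, 133, 130]
241 0.034046142013403426 0.0002448248567890196
305 0.003992589838293315 0.00022332453101771624
```

Call:
apply_moves(moves=[[[-0.05,0,0.2,0,1],[-0.05,0,0.5,0,1],[-0.05,0,0.8,0,1],[-0.05,0,1.05,0,1],[-0.05,0,1.2,0,1],[-0.05,0,1.28,0,1],[-0.05,0,1.32,0,1],[-0.05,0,1.36,0,1],[-0.05,0,1.38,0,1]]])

```text
time: 9.62
tool_pos: [0.5458, 0.0672, 0.234]
ee_rot: [-3.141, 0.001, -2.882]
wrist_force: [0.4, 0.1, -4.3]
width: 0.0299
finger_force: 30.0
```

```bash
python3 - <<'E'
from h import *
o=telemetry.get_obs();print(o['tool_pos'],o['wrist_force'],o['wrist_torque'])
s=snap('wrist');t=snap('scene')
u,v=proj(t,[[.5434,.0665,.05]])[0].astype(int)
a=cv2.resize(s['image'][150:390,200:460],(520,480));b=cv2.resize(t['image'][v-60:v+60,u-35:u+35],(280,480),interpolation=cv2.INTER_CUBIC)
cv2.imwrite('pics/l2.png',np.hstack([a,b])[:,:,::-1])
E
```

```text
[0.54581581 0.06719937 0.23395165] [ 0.37157126  0.09933063 -4.31297263] [ 0.04892254 -0.14306547  0.01559042]
```

View pics/l2.png

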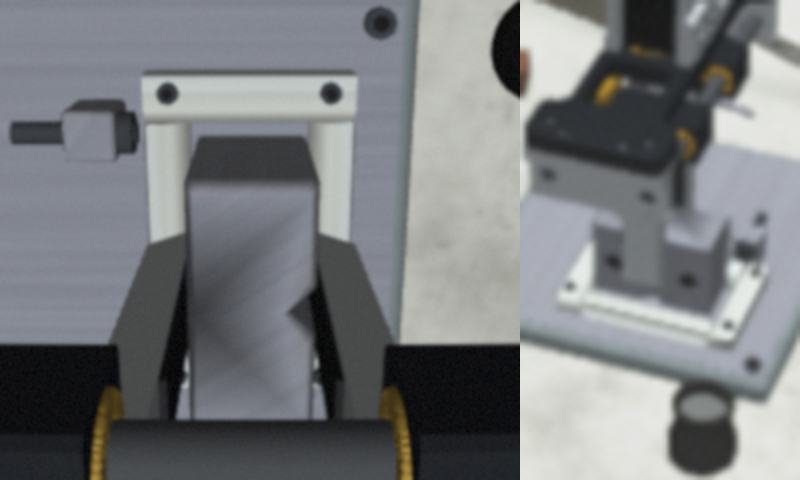

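The jaw is entering the pocket mouth centred: the wrist view shows even nest rails on both sides, and the wrist feels only the jaw's weight. I'll continue gently to the floor.

Call:
apply_moves(moves=[[[0,0,0.03,0,1],[0,0,0.06,0,1],[0,0,0.09,0,1],[0,0,0.11,0,1],[0,0,0.12,0,1],[0,0,0.12,0,1],[0,0,0.12,0,1]]])

```text
time: 10.6
tool_pos: [0.5457, 0.0672, 0.2279]
ee_rot: [-3.141, 0.0, -2.882]
wrist_force: [-0.9, -0.4, -1.2]
width: 0.03
finger_force: 30.0
```

Call:
apply_moves(moves=[[[0,0,0.01,0,1],[0,0,0.02,0,1],[0,0,0.02,0,1]]])

```text
time: 10.98
tool_pos: [0.5457, 0.0672, 0.2279]
ee_rot: [-3.141, 0.0, -2.882]
wrist_force: [-4.4, 0.5, 5.4]
width: 0.0299
finger_force: 30.0
```

Call:
apply_moves(moves=[[[0,0,0,0,0.65],[0,0,0,0,0.6],[0,0,0,0,0.5],[0,0,0,0,0.45],[0,0,0,0,0.45],[0,0,0,0,0.45]]])

```text
time: 11.72
tool_pos: [0.5457, 0.0672, 0.2266]
ee_rot: [-3.142, -0.0, -2.882]
wrist_force: [0.7, 0.1, -0.0]
width: 0.0516
finger_force: 0.0
```

Call:
apply_moves(moves=[[[0,0,-0.2,0,0.45],[0,0,-0.6,0,0.45],[0,0,-1.2,0,0.45],[0,0,-1.8,0,0.45],[0,0,-2.4,0,0.45],[0,0,-2.4,0,0.45],[0,0,-2.4,0,0.45]]])

```text
time: 12.6
tool_pos: [0.5454, 0.0672, 0.3458]
ee_rot: [3.141, -0.001, -2.882]
wrist_force: [-0.2, -0.4, -1.1]
width: 0.0513
finger_force: 0.0
```

```bash
python3 - <<'E'
from h import *
o=telemetry.get_obs();p=o['tool_pos'];y=o['ee_rot'][2];print(p,y,o['width'])
s=snap('wrist','w3.png')
c,n=np.cos(.26),np.sin(.26)
g=lambda a,b,z:[.569+c*a-n*b,.026+n*a+c*b,z]
print('jaw top if home',proj(s,[g(-.015+a*.03,.045+b*.013,.06) for a,b in((1,1),(1,-1),(-1,-1),(-1,1))]).round(1),'nest far',proj(s,[g(-.063,.074,.024),g(-.063,.016,.024)]).round(1))
ex=np.array([np.cos(y),np.sin(y)]);ey=np.array([np.sin(y),-np.cos(y)])
d=np.array([.633,-.122])-p[:2];print('to knob',d@ex/.05,d@ey/.05)
t=snap('top');print('knob px',proj(t,[[.633,-.122,.078]]))
hsv=t['image'].max(2)[175:215,410:445]<60; yy,xx=np.nonzero(hsv);print(xx.mean()+410,yy.mean()+175,len(xx))
# station height from its front top edge (row 143) above x=.695
for z in(.06,.08,.1,.12): print(z,ray(t,[[465,143]],z)[0])
E
```

```text
[0.54544927 0.06721934 0.34575438] -2.8820268957058555 0.051271309277049204
jaw top if home [[340.1 272.5]
 [307.4 272.5]
 [306.4 197.7]
 [341.  197.7]] nest far [[358.5 169.3]
 [289.2 169.3]]
to knob -0.7210541766009739 -4.107032474850023
knob px [[427.89180119 193.56320151]]
425.3125 195.65178571428572 112
0.06 [ 0.74452145 -0.20679787  0.06      ]
0.08 [ 0.73723067 -0.20097567  0.08      ]
0.1 [ 0.72993989 -0.19515347  0.1       ]
0.12 [ 0.72264912 -0.18933128  0.12      ]
```

View pics/w3.png

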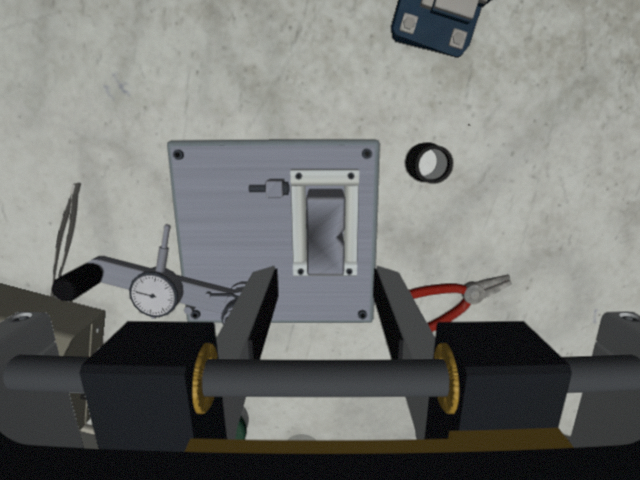

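The jaw is seated level in the nest: jaw top at cols 307–345, rows 189–274, inside nest rows 170–276, with the groove on the gauge's left. The knob is at about (78,280). I'll move above it, turning to keep the gripper body off the station, and check the station's height.

Call:
apply_moves(moves=[[[-0.1,-0.7,0,0.5,0.45],[-0.25,-1.4,0,1,0.45],[-0.4,-2.1,0,1.5,0.45],[-0.5,-2.8,0,2,0.45],[-0.6,-3.5,0,2.5,0.45],[-0.72,-4.11,0,2.5,0.45],[-0.72,-4.11,0,2.5,0.45],[-0.72,-4.11,0,2.5,0.45]]])

```text
time: 13.7
tool_pos: [0.633, -0.1217, 0.3453]
ee_rot: [3.141, -0.003, 2.965]
wrist_force: [0.0, 1.0, -0.1]
width: 0.0514
finger_force: 0.0
```

```bash
python3 - <<'E'
from h import *
o=telemetry.get_obs();p=o['tool_pos'];y=o['ee_rot'][2];print(p,y,o['width'])
s=snap('wrist','w4.png')
print('knob top/bottom px',proj(s,[[.633,-.122,.078],[.633,-.122,.038]]))
t=snap('scene');print(proj(t,[[.695,-.128,z] for z in(0,.1,.15)]),proj(t,[[.633,-.122,.078]]))
u,v=proj(t,[[.633,-.122,.09]])[0].astype(int)
a=cv2.resize(s['image'][100:340,200:460],(520,480));b=cv2.resize(t['image'][v-60:v+60,u-35:u+35],(280,480),interpolation=cv2.INTER_CUBIC)
cv2.imwrite('pics/l3.png',np.hstack([a,b])[:,:,::-1])
E
```

```text
[ 0.63298661 -0.1216653   0.34532741] 2.9649697977462446 0.05144772919628229
knob top/bottom px [[324.59226736 247.45779184]
 [324.67083095 233.02125102]]
[[332.83322649 196.08233746]
 [332.67371925 160.79064768]
 [332.58523664 141.7711977 ]] [[353.06082581 178.13453401]]
```

View pics/l3.png

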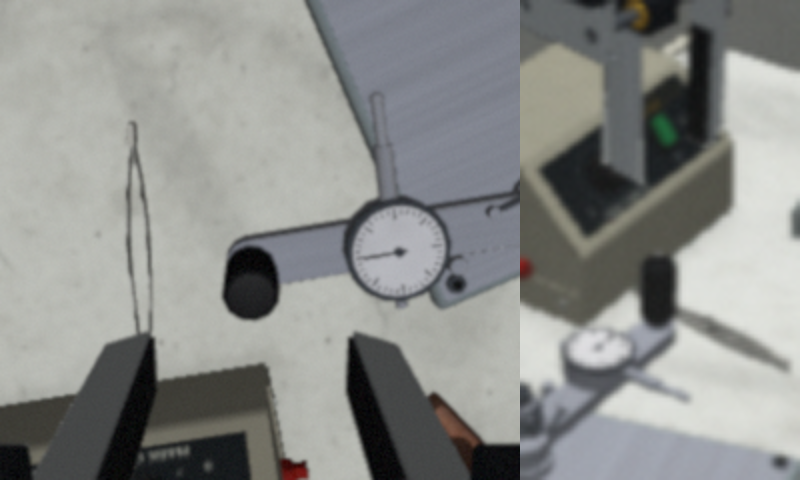

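The knob top is at (325,246), as predicted, and the station's front is low and clear. I'll descend and grip.

Call:
apply_moves(moves=[[[0,0,0.4,0,0.45],[0,0,0.8,0,0.45],[0,0,1.2,0,0.45],[0,0,1.6,0,0.45],[0,0,1.85,0,0.45],[0,0,1.98,0,0.45],[0,0,1.98,0,0.45]]])

```text
time: 14.68
tool_pos: [0.6333, -0.1222, 0.2474]
ee_rot: [-3.142, -0.0, 2.965]
wrist_force: [-0.2, -1.0, -0.1]
width: 0.0517
finger_force: 0.0
```

Call:
apply_moves(moves=[[[0,0,0,0,0.6],[0,0,0,0,0.8],[0,0,0,0,1],[0,0,0,0,1],[0,0,0,0,1],[0,0,0,0,1]]])

```text
time: 15.42
tool_pos: [0.6334, -0.1219, 0.2481]
ee_rot: [3.141, 0.001, 2.965]
wrist_force: [0.3, 1.7, 2.8]
width: 0.021
finger_force: 30.0
```

```bash
python3 - <<'E'
from h import *
o=telemetry.get_obs();p=o['tool_pos'];y=o['ee_rot'][2];print(p,y,o['width'],o['wrist_force'])
P=np.array([.6347,.0124]);d=p[:2]-P;r=np.hypot(*d);a0=np.arctan2(d[1],d[0]);print('r',r,'value',.26-np.pi+1.3-a0)
ex=np.array([np.cos(y),np.sin(y)]);ey=np.array([np.sin(y),-np.cos(y)])
for k in range(0,15):
    a=a0-.1*k; q=P+r*np.array([np.cos(a),np.sin(a)])-p[:2];print(k,(q@ex/.05).round(3),(q@ey/.05).round(3))
E
```

```text
[ 0.63339802 -0.1218971   0.24814934] 2.9650169343953205 0.021034876525769318 [0.31994038 1.68729104 2.81447535]
r 0.13430340922592515 value -0.0011018371277113914
0 0.0 0.0
1 0.267 -0.031
2 0.535 -0.036
3 0.803 -0.014
4 1.067 0.035
5 1.324 0.11
6 1.574 0.211
7 1.811 0.335
8 2.035 0.483
9 2.244 0.653
10 2.434 0.842
11 2.604 1.05
12 2.753 1.273
13 2.879 1.51
14 2.981 1.759
```

Call:
apply_moves(moves=[[[0.13,-0.02,0,0,1],[0.27,-0.03,0,0,1],[0.4,-0.04,0,0,1],[0.535,-0.036,0,0,1],[0.67,-0.03,0,0,1],[0.8,-0.014,0,0,1],[0.935,0.01,0,0,1],[1.067,0.035,0,0,1],[1.2,0.07,0,0,1],[1.324,0.11,0,0,1]]])

```text
time: 16.68
tool_pos: [0.5693, -0.1052, 0.2482]
ee_rot: [-3.141, 0.004, 2.965]
wrist_force: [5.6, 2.2, -0.5]
width: 0.021
finger_force: 30.0
```

Call:
apply_moves(moves=[[[0.13,0.05,0,0,1],[0.25,0.1,0,0,1],[0.37,0.16,0,0,1],[0.487,0.225,0,0,1],[0.6,0.3,0,0,1],[0.711,0.373,0,0,1],[0.82,0.455,0,0,1],[0.92,0.543,0,0,1],[1.02,0.635,0,0,1],[1.11,0.732,0,0,1]]])

```text
time: 17.92
tool_pos: [0.5213, -0.0608, 0.2482]
ee_rot: [-3.137, 0.006, 2.964]
wrist_force: [6.7, -2.5, -1.1]
width: 0.0211
finger_force: 30.0
```

```bash
cat > st.py <<'E'
from h import *
o=telemetry.get_obs();p=o['tool_pos'];y=o['ee_rot'][2];print(p,y,o['width'],o['wrist_force'],o['finger_force'])
P=np.array([.6347,.0124]);d=p[:2]-P;r=np.hypot(*d);a0=np.arctan2(d[1],d[0])%(2*np.pi);v=.26+np.pi+1.3-a0;print('r',r,'value',v)
ex=np.array([np.cos(y),np.sin(y)]);ey=np.array([np.sin(y),-np.cos(y)])
for k in (.05,.1,.15,.2,.25,.28,.3,.32,.34):
    a=a0-k; q=P+.1345*np.array([np.cos(a),np.sin(a)])-p[:2];print(round(v+k,3),(q@ex/.05).round(3),(q@ey/.05).round(3))
E
python3 st.py
```

```text
[ 0.52134492 -0.06076712  0.24815907] 2.964036836141352 0.021139196552080963 [ 6.68131415 -2.49619351 -1.08184962] 29.998854708537692
r 0.13491775983499302 value 0.9868170275693489
1.037 0.083 0.106
1.087 0.167 0.211
1.137 0.246 0.32
1.187 0.319 0.433
1.237 0.387 0.549
1.267 0.424 0.621
1.287 0.448 0.669
1.307 0.471 0.718
1.327 0.493 0.767
```

Call:
apply_moves(moves=[[[0.083,0.106,0,0,1],[0.167,0.211,0,0,1],[0.246,0.32,0,0,1],[0.319,0.433,0,0,1],[0.36,0.5,0,0,1],[0.387,0.549,0,0,1],[0.424,0.621,0,0,1],[0.448,0.669,0,0,1],[0.471,0.718,0,0,1],[0.471,0.718,0,0,1]]])

```text
time: 19.18
tool_pos: [0.5042, -0.0223, 0.2482]
ee_rot: [-3.134, 0.005, 2.964]
wrist_force: [5.0, -7.0, 0.1]
width: 0.0213
finger_force: 30.0
```

```bash
python3 st.py|head -2
```

```text
[ 0.50422482 -0.0223251   0.24815091] 2.9639253755720447 0.021314294458150935 [ 5.0304648  -6.95802895  0.06517048] 30.000663860701025
r 0.1350170554320811 value 1.2998862461279899
```

Call:
apply_moves(moves=[[[0.012,0.027,0,0,1],[0.025,0.054,0,0,1],[0.025,0.054,0,0,1]]])

```text
time: 19.55
tool_pos: [0.5035, -0.0197, 0.2482]
ee_rot: [-3.133, 0.005, 2.964]
wrist_force: [4.5, -7.5, -1.1]
width: 0.0214
finger_force: 30.0
```

```bash
python3 st.py|head -2
```

```text
[ 0.503513   -0.01969178  0.24817426] 2.9637360514813285 0.021406560868735502 [ 4.52477474 -7.45797405 -1.13196367] 30.00089671870228
r 0.13505521791092895 value 1.3200853777314125
```

Call:
apply_moves(moves=[[[0.012,0.027,0,0,1],[0.025,0.054,0,0,1],[0.025,0.054,0,0,1]]])

```text
time: 19.92
tool_pos: [0.5031, -0.0183, 0.2482]
ee_rot: [-3.129, 0.007, 2.963]
wrist_force: [6.2, -13.7, -3.5]
width: 0.0211
finger_force: 30.0
```

```bash
python3 st.py|head -2
```

```text
[ 0.5031196  -0.01832596  0.24817541] 2.9633088720604825 0.021137479439300385 [  6.18961776 -13.73666427  -3.50009426] 30.00079927231127
r 0.13512026960186707 value 1.330596067419096
```

The force jumped and motion stalled, so the arm is on its stop. I'll add a slight push, hold, and take a final look.

Call:
apply_moves(moves=[[[0.006,0.013,0,0,1],[0.006,0.013,0,0,1],[0.006,0.013,0,0,1],[0.006,0.013,0,0,1],[0.006,0.013,0,0,1]]])

```text
time: 20.55
tool_pos: [0.5031, -0.0181, 0.2482]
ee_rot: [-3.128, 0.008, 2.963]
wrist_force: [7.2, -15.4, -4.0]
width: 0.0212
finger_force: 30.0
```

```bash
python3 st.py|head -2; python3 - <<'E'
from h import *
s=snap('wrist');t=snap('scene')
u,v=proj(t,[[.54,.04,.05]])[0].astype(int)
b=cv2.resize(t['image'][v-50:v+50,u-50:u+50],(400,400),interpolation=cv2.INTER_CUBIC)
a=cv2.resize(s['image'],(400,300));a=np.vstack([a,np.zeros((100,400,3),np.uint8)])
cv2.imwrite('pics/f.png',np.hstack([a,b])[:,:,::-1])
E
```

```text
[ 0.50305176 -0.01806866  0.24818285] 2.9629873641834594 0.02115111695174349 [  7.16466407 -15.41249791  -3.97849942] 30.00078105411376
r 0.13512807643103125 value 1.3325644483574353
```

View pics/f.png

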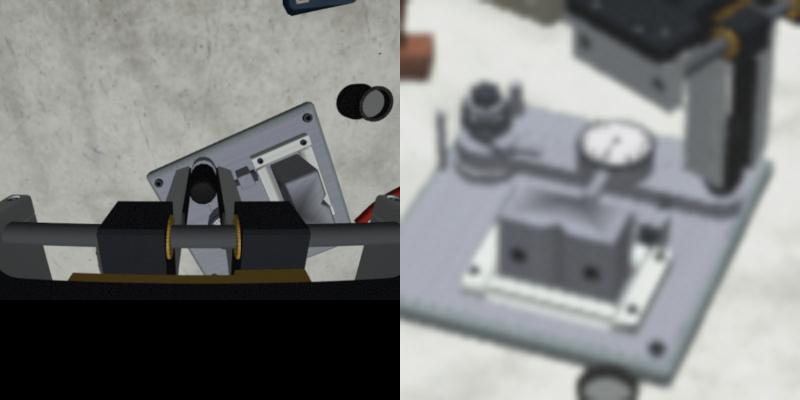

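The final view shows the jaw home with its groove facing away from the dial and the arm on the stop block. The plunger is on the plain face, at about (595,190) in the composite, and the knob is held in the fingers. I'm handing in.

```bash
python3 -c "
from bench import ticket
print(ticket.close_job())"
```

```text
the job is handed in; nothing more can be done
None
```

The jaw is turned and set home in the pocket with its plain face to the plunger; the gauge arm is held by its knob on the stop, and the job was handed in at about 21 s of the 64 s allowed (no verdict was returned).

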